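# Tip the spent cell out of the battery tray

### The arm

A 6-joint arm with a two-finger parallel gripper is mounted at the origin on the work surface. World frame = base frame: x ahead of the robot, y to its left, z up, the work surface at z = 0. Lengths are in m, angles in rad, forces in N, time in s.
With the tool pointing down it reaches from about 0.325 to 0.9 m from the base axis. Payload 6.1 kg.
Tool frame: the origin (TCP) lies where the fingers leave the gripper's body, on its centre line; the fingertips stand 70 mm ahead of it and the grasp point (between the pads) lies 51 mm ahead of it; z points along the fingers, y is the line along which they close (so a half turn about z gives the same grasp; the last joint's range is limited). The gripper opens to 87 mm and grips with 3 to 60 N. Pads are 19 mm wide; open, the fingers measure 117 mm over their backs; the gripper's body (75 mm by 190 mm) begins 51 mm behind the grasp point.
Start: joints at [1.056, 0.22, 1.526, -0, 1.395, -0.126], TCP at [0.237, 0.578, 0.292] pointing down, gripper open.
Joint ranges: [-2.98, 2.98], [-0.91, 2.08], [0.09, 2.57], [-1.24, 4.39], [0.2, 2.65], [-2.68, 2.68]. Speed limits (rad/s): [2.57, 2.57, 3.01, 3.14, 3.14, 3.14].

### API

Orientations are given as [roll, pitch, yaw] about the fixed x, y, z axes, in that order (R = Rz(yaw) Ry(pitch) Rx(roll)).
In Python, from cell import manip, snapshot, workorder, models gives the robot as it stands.
- The arm moves only by the shell command python3 -m pendant 'ROWS' [FORCE]. ROWS is JSON, a list of rows, each a list of 5 numbers: the finger opening in mm, from 0 to 87, then the shift along the tool's x, y, z in mm, then the turn about the tool's z in rad. A call has 1 to 8 rows; each row is the pose to reach, as a shift and turn from the pose commanded when the call began, along the tool's axes at that moment; what a row does not reach only later rows make up. A row lasts 1/8 s, in which the tool goes at most 62.5 mm and 10.7 degrees, less where a joint would pass 70% of its speed; a pose out of reach is approached as far as the arm can. A call with a gripper value outside its range is refused whole. The fingers move at their own pace and stop on an object; FORCE is the grip in N (left out, the last holds). Time passes only in rows, so rows that repeat a pose let the fingers close. It gives the time, the measured TCP pose, the force, the opening and the grip force at its end, in the units of the state.
- manip.observe(): the state, without advancing time (a new reading comes with each control period).
- snapshot(name): name is "scene" or "top" or "wrist"; returns a dict with "frame" (400x640x3 uint8, red, green, blue), "fx", "fy", "cx", "cy" (pixels), "position" and "attitude" of the camera in the world. Camera axes: x right, y down, z forward; pixel columns grow to the right and rows downward; lengths in m; the calibration is good to about 2 mm. A picture is of the moment at which its call begins. There is no depth.
- workorder.close_job(): hands the job in; it is judged then, once.
Trained networks look in a picture, given as the dict that the camera call returned (one of the last four; its "shot" number tells which), for a name from the list of things; names that differ only in an ending like _2 or _b are one class to them, and where a whole thing is asked for, a point or a joint stands for the part that bears it (a point fixed in the world has none). Each returns a list of dicts, best first, with "score" (0 to 1); they miss things now and then, are a little off and sometimes report something else, mostly with a low value. They report only what shows in the picture. A call takes as long as a camera call. They do not tell look-alikes from the thing itself.
- models.silhouettes(picture, thing): "region" (400x640 bool, what is visible of it) and "position" ([column, row] in pixels, amid what is visible of it).
- models.spot_point(picture, thing): "position" ([column, row] in pixels: a listed point, or the origin of a listed thing).
The state is a dict: "clock": time; "joint_positions": joint angles; "dq": joint speeds; "joint_torque": joint torques, N m; "tool_pos": TCP position; "orientation": TCP orientation; "wrist_force": force on the tool from outside, world axes, zero at the start; "torque": the same for the moment, N m; "gripper_width": finger opening in m; "grip_force": force on a finger pad.
Only numpy, scipy, OpenCV 4.12 (cv2) and the standard library are available. Lean on these libraries where they do the work, as an engineer would, in place of code of your own. Each camera call takes 0.05 s, during which the arm holds its last target. There are 200 camera calls.

### The job

Without lifting it, slide the wooden box up against the front of the tipping stand, centred under the open bay of the level yellow battery tray where the round cell lies. Then tip the tray with its side wing, which is there to be pressed, to about 35 degrees (never past 45), keep it there until the cell has rolled out and lies in the box, without touching the cell, and bring the tray back level onto its rest. The flat blue pack stays in the tray, the box stays where you put it, and everything else on the nightstand is left alone.

Things in the scene. Friction and masses are not known exactly. Their poses are not given: they have to be found in the camera images.
- stand: Grey tipping stand, fixed, carrying the yellow tray. Origin on the surface below the tray's pivot; +x horizontal to the outlet (side that tips down), z up, +y to the press wing (robot's side). Foot's upright front face: x +50 mm, y -70 to +60, 35 high; nothing of the stand beyond it. Pivot axis along y, 105 mm up. A fixed scale at y -74 mm, 205 high: green 30 to 40 degrees, red from 45; black pointer on the tray.
- tray (a joint): Tilt of the yellow tray, rad: 0 = level on its rear rest (hard stop), grows as the outlet end goes down; hard stop at 1.0. Friction about 0.25 N m (4 to 7 N on the wing's pads, plus load): it stays where it is left. Tipped 45 degrees, its outlet edge is still 58 mm above the surface.
- wing_front (a point): Top of the wing at its outlet-end black pad (26 mm across): press down here to tip the tray. The wing is a flat flange flush with the tray's wall tops, x -90 to +75, y 60 to 106 mm in the stand frame when level, clear above and below. Moves with the tray: level it is at x +55, y +85, z 141 mm in the stand frame (36 mm above the pivot).
- wing_rear (a point): Top of the same wing at its rear black pad; press down here to bring the tray back level. Level it is at x -70, y +85, z 141 mm in the stand frame; it rises as the tray tips.
- catch (a point): Point on the nightstand surface, fixed to the stand (x +113, y -25 mm in its frame): the place of the box's origin when the box is against the foot's front face and centred under the cell's bay.
- bay (a point): Middle of the outlet edge of the cell's bay, on the tray's floor: level at x +65, y -25, z 113 mm in the stand frame; moves with the tray. The level tray covers x -90 to +65, y -64 to +64 mm, wall tops 141 mm up. The cell's bay (y -60 to +10 mm) is open at the outlet; the pack's bay (y +14 to +60 mm) has a 12 mm lip there.
- box: Open wooden box, loose, 126 x 126 mm, 45 mm high, walls and floor 8 mm, about 0.3 to 0.55 kg, empty. Origin at the centre of its underside; x and y along its sides. It starts 60 to 110 mm farther out in the stand's +x than the catch point, up to 40 mm off to a side and a little turned.
- cell: Round battery, black with a copper end, 34 mm diameter, 61 mm long, about 0.14 kg; origin at its centre, axis along its y. It lies across the tray, over the pivot, between two 1.6 mm ribs, and rolls out over the open end when the tray is tipped beyond about 25 degrees.
- pack: Flat battery pack, grey with a blue band, 75 x 40 x 22 mm, 0.11 kg, lying in the tray's other bay. Origin at the centre of its underside.
- case_edge (a point): Black hard case with twin snap latches, 110 x 170 x 53 mm, loose bystander; this point is the middle of its lower edge on the robot's side.
- cube_edge (a point): Clear acrylic jewellery cube, 84 mm, 80 mm high, loose bystander; this point is the middle of its lower edge on the robot's side.
- spoonrest: Silver steel spoon rest, 190 x 75 x 14 mm, with a spoon fixed in it, loose bystander; origin at the centre of its underside.
- clock: White alarm clock, 50 x 100 x 80 mm, loose bystander; origin at the centre of its underside.
- handcream: Small jar, 52 mm diameter, 55 mm high, loose bystander; origin at the centre of its underside.
Mind the look-alikes: they are no part of the job. There is more than one size of the pack; the one meant has the size given above.

How it is judged:
On the way, in this order (a step that is already met when the one before it is completed fails the run):
1. the box stands against the stand, centred under the cell's bay (within 20 mm of the catch point), with the tray level and the cell still in it (horizontal distance between box and catch below 0.02 m and value of joint tray below 0.05 rad and height (world z) of cell above 0.11 m), for 0.2 s.
2. the tray is held tipped between 29 and 41 degrees, with the cell lying in the box (value of joint tray between 0.506 and 0.716 rad and x of cell in the frame of box between -0.055 and 0.055 m and y of cell in the frame of box between -0.055 and 0.055 m and z of cell in the frame of box below 0.04 m), for 0.3 s.
3. the tray is back level (value of joint tray below 0.05 rad), for 0.2 s.
At the end, for the whole second after the job is handed in: Tray level within 3 degrees; the cell lies at rest inside the wooden box; the box stands at rest within 30 mm of its place under the bay; the flat pack is still in its bay of the tray (value of joint tray below 0.05 rad and x of cell in the frame of box between -0.055 and 0.055 m and y of cell in the frame of box between -0.055 and 0.055 m and z of cell in the frame of box below 0.04 m and linear speed of cell below 0.03 m/s and linear speed of box below 0.02 m/s and horizontal distance between box and catch below 0.03 m and height (world z) of box below 0.01 m and height (world z) of pack above 0.1 m and x of pack in the frame of stand between -0.09 and 0.09 m and y of pack in the frame of stand between 0.01 and 0.064 m); the robot touches nothing.
It fails at once if tray tipped past 45 degrees (2 degrees of grace) (value of joint tray above 0.82 rad).
It fails at once if box lifted by more than 15 mm or tipped (height (world z) of box above 0.015 m or angle between box's own z axis and vertical above 0.25 rad).
It fails at once if the gripper touches the cell (contact force between the fingers and cell above 0.5 N).
It fails at once if a bystander moved by more than 20 mm (distance of any of case_edge, cube_edge, spoonrest, clock, handcream from where it was at the start of the episode above 0.02 m).
It also fails if it takes over 72 s, if anything falls off the work surface, if the arm or the gripper's body presses on something with over 40 N, if the wrist force passes 120 N, or if a joint passes its speed limit or range.

## Working session

There is one attempt and no reset: what is moved stays moved. The work goes in short steps, Python scripts to look and compute and a shell command to move; the robot and the scene stay as the last step left them, time stands still between calls to the robot, and variables do not carry over. Pictures are saved under pics/ and viewed, at most 12 in all, crops included, and the job is handed in when it is done.

```bash
mkdir -p pics; ls; cat > h.py <<'E'
import numpy as np, cv2
from cell import manip, snapshot, workorder, models
from scipy.spatial.transform import Rotation as Ro
def rot(a):
    a=np.array(a,float)
    if a.shape==(3,3): return a
    if a.size==4: raise Exception('quat?')
    return Ro.from_euler('xyz',a).as_matrix()
def ray(p,uv):
    d=np.array([(uv[0]-p['cx'])/p['fx'],(uv[1]-p['cy'])/p['fy'],1.])
    return np.array(p['position'],float),rot(p['attitude'])@d
def atz(p,uv,z):
    o,d=ray(p,uv); return o+d*(z-o[2])/d[2]
def proj(p,X):
    c=rot(p['attitude']).T@(np.array(X)-np.array(p['position']))
    return np.array([p['cx']+p['fx']*c[0]/c[2],p['cy']+p['fy']*c[1]/c[2]])
def tri(*pu):
    A=np.zeros((3,3));b=np.zeros(3)
    for p,uv in pu:
        o,d=ray(p,uv);d/=np.linalg.norm(d);M=np.eye(3)-np.outer(d,d);A+=M;b+=M@o
    return np.linalg.solve(A,b)
def save(p,n): cv2.imwrite('pics/'+n+'.png',p['frame'][:,:,::-1])
E
python3 - <<'E'
from h import *
np.set_printoptions(precision=3,suppress=True)
S=snapshot('scene');T=snapshot('top')
print({k:v for k,v in S.items() if k!='frame'});print({k:v for k,v in T.items() if k!='frame'})
save(S,'s0');save(T,'t0')
o=manip.observe();print(o['tool_pos'],o['orientation'],o['wrist_force'],o['clock'])
for n in ['stand','wing_front','wing_rear','catch','bay','box','cell','pack','case_edge','cube_edge','spoonrest','clock','handcream']:
    for l,p in(('S',S),('T',T)):
        try: r=models.spot_point(p,n)
        except Exception as e: print(n,e);continue
        print(n,l,[(np.round(x['position'],1).tolist(),round(x['score'],2)) for x in r[:3]])
E
```

```text
pics
{'fx': 487.01057806485704, 'fy': 487.01057806485704, 'cx': 330.52944700596424, 'cy': 203.51154200048416, 'position': array([ 1.336, -0.312,  1.049]), 'attitude': array([-2.377,  0.02 ,  1.236]), 'shot': 1}
{'fx': 485.15977113485843, 'fy': 485.15977113485843, 'cx': 331.3827214705755, 'cy': 197.67745612582777, 'position': array([ 0.283, -0.023,  1.455]), 'attitude': array([-3.005, -0.004, -1.587]), 'shot': 2}
[0.237 0.578 0.291] [-3.14  -0.     2.753] [ 0.33   0.159 -0.181] 0.1
stand S [([295.0, 252.0], 0.85)]
stand T [([371.2, 187.6], 0.7)]
wing_front S [([297.7, 192.4], 0.85), ([295.8, 230.6], 0.67)]
wing_front T [([398.6, 110.7], 0.57), ([360.5, 207.9], 0.56)]
wing_rear S [([250.2, 207.0], 0.7)]
wing_rear T [([406.8, 207.2], 0.6)]
catch S []
catch T []
bay S [([443.9, 295.6], 0.72), ([318.9, 226.7], 0.63)]
bay T [([350.7, 171.7], 0.72), ([227.3, 159.3], 0.63)]
box S [([358.7, 238.0], 0.93)]
box T [([317.6, 183.2], 0.63)]
cell S [([296.9, 228.2], 0.78), ([452.8, 232.4], 0.66), ([320.5, 220.9], 0.3)]
cell T [([375.7, 167.0], 0.82)]
pack S [([205.1, 187.7], 0.58), ([277.5, 218.1], 0.52)]
pack T [([381.5, 186.6], 0.92), ([436.8, 295.9], 0.92)]
case_edge S []
case_edge T [([341.2, 102.4], 0.67)]
cube_edge S [([442.3, 295.0], 0.62)]
cube_edge T [([270.3, 101.9], 0.79)]
spoonrest S [([452.3, 232.4], 0.65)]
spoonrest T [([228.9, 160.4], 0.65)]
clock S [([283.6, 333.6], 0.91)]
clock T [([400.8, 110.0], 0.66)]
handcream S [([251.7, 205.1], 0.7), ([466.9, 278.8], 0.6)]
handcream T [([238.3, 116.1], 0.86)]
```

View pics/s0.png

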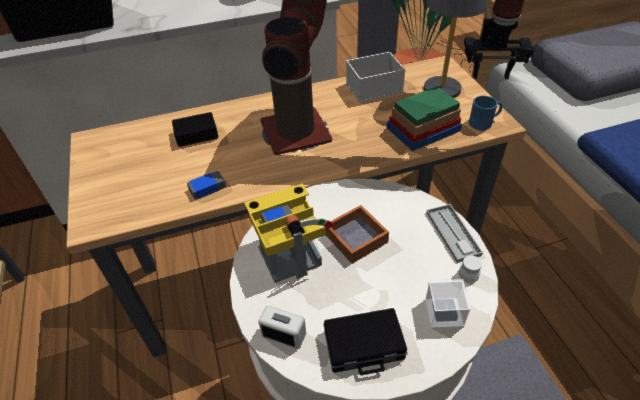

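View pics/t0.png

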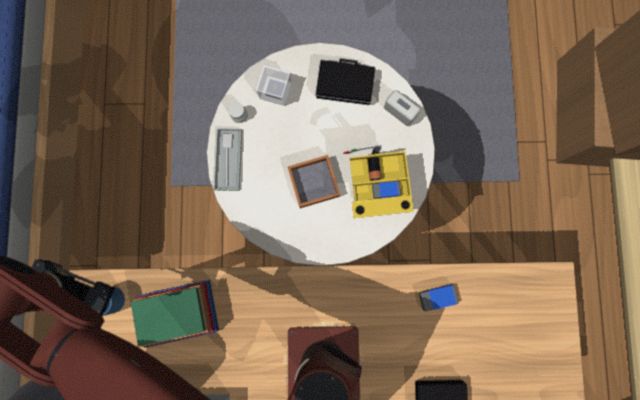

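The scene shows the stand at about (285,230), with pads at (254,205) and (298,190), and the box at (357,233). In the top view the stand is at (380,185), with the front pad at (360,210) and the rear pad at (408,205). The box is at (315,182), so stand +x is roughly world +y.

```bash
python3 - <<'E'
from h import *
np.set_printoptions(precision=4,suppress=True)
S=snapshot('scene');T=snapshot('top')
g=lambda p,n,near:min((x['position'] for x in models.spot_point(p,n)),key=lambda u:np.hypot(*(np.array(u)-near)))
P={}
for n,s,t in [('wing_front',(297,191),(360,210)),('wing_rear',(253,206),(408,205)),('bay',(318,226),(350,171)),('cell',(297,228),(375,167)),('stand',(295,252),(371,187)),('box',(357,238),(317,183))]:
    us,ut=g(S,n,s),g(T,n,t); P[n]=tri((S,us),(T,ut)); print(n,P[n],'resid',proj(S,P[n])-us,proj(T,P[n])-ut)
for l,p in(('S',S),('T',T)):
    f=p['frame'].astype(int)
    # black pads
    r=models.silhouettes(p,'box')[0]; m=r['region'].astype(np.uint8); print(l,r['score'],m.sum())
    q=cv2.minAreaRect(cv2.findContours(m,0,2)[0][0])
    c=max(cv2.findContours(m,0,2)[0],key=cv2.contourArea);q=cv2.boxPoints(cv2.minAreaRect(c))
    print(q, 'at z.045', [atz(p,u,.045)[:2] for u in q])
    v=cv2.resize(p['frame'][:,:,::-1][(170,140)[l=='T']:][:110,220 if l=='S' else 260:][:,:190],None,fx=4,fy=4,interpolation=cv2.INTER_CUBIC); cv2.imwrite(f'pics/c{l}.png',v)
E
```

```text
wing_front [ 0.427  -0.1112  0.1231] resid [ 1.4173 -0.0736] [1.3469 0.3094]
wing_rear [ 0.4378 -0.2347  0.1341] resid [ 0.9978 -0.0118] [0.9311 0.1674]
bay [ 0.5382 -0.0824  0.1254] resid [-3.5918  0.1923] [-3.1744 -0.8666]
cell [ 0.5469 -0.1553  0.1139] resid [-2.6523  0.0995] [-2.317  -0.5441]
stand [ 0.5201 -0.1546  0.0197] resid [-1.5845  0.0683] [-1.3901 -0.3233]
box [0.5238 0.024  0.0073] resid [ 0.6158 -0.0596] [0.5477 0.1618]
S 0.62 4554
[[243.9936 201.9091]
 [316.4523 178.3179]
 [343.9183 262.6778]
 [271.4596 286.269 ]] at z.045 [array([ 0.326 , -0.2461]), array([ 0.3046, -0.0194]), array([ 0.6288, -0.0511]), array([ 0.6352, -0.2438])]
T 0.56 1899
[[286.4225 165.8008]
 [328.0631 153.4628]
 [340.734  196.227 ]
 [299.0934 208.565 ]] at z.045 [array([0.5737, 0.0985]), array([ 0.6091, -0.0252]), array([ 0.4803, -0.0604]), array([0.4458, 0.062 ])]
```

View pics/cT.png

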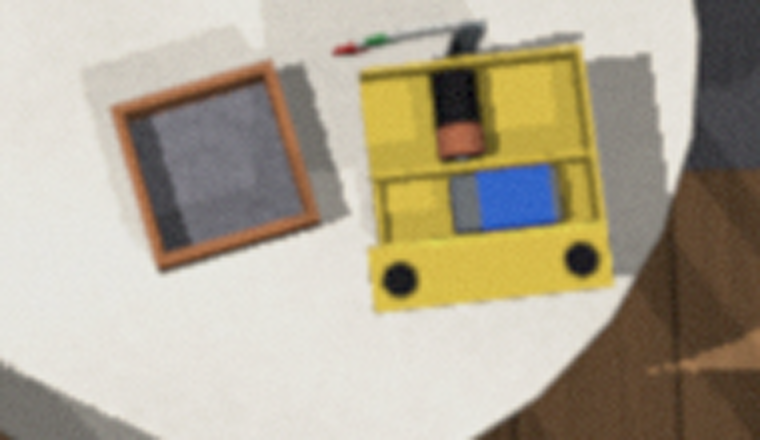

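The top crop shows box rim corners at (114,107), (270,63), (318,219) and (161,270), the front pad at (400,279), the rear pad at (581,259), and the scale's red tip at (335,52).

```bash
cat > geo.py <<'E'
from h import *
np.set_printoptions(precision=4,suppress=True)
def f(p,U,V,z,x0=260,y0=140): return atz(p,((U+.5)/4-.5+x0,(V+.5)/4-.5+y0),z)[:2]
E
python3 - <<'E'
from geo import *
T=snapshot('top')
c=[f(T,*u,.045) for u in [(114,107),(270,63),(318,219),(161,270)]]
print('box',np.mean(c,0)); 
for i in range(4): d=c[(i+1)%4]-c[i]; print(np.linalg.norm(d),np.degrees(np.arctan2(d[1],d[0])))
F,R=f(T,400,279,.141),f(T,581,259,.141); d=F-R; print(F,R,np.linalg.norm(d))
corn=[f(T,*u,.141) for u in [(370,249),(376,312),(611,286),(360,73),(579,47)]];print(np.array(corn))
# stand: fit using pads and corners, local coords
L=np.array([[55,85],[-70,85],[75,106],[-90,106],[65,-64],[-90,-64]])/1e3
W=np.array([F,R,corn[1],corn[2],corn[3],corn[4]])
for idx in ([0,1],range(4),range(6)):
    idx=list(idx);l=L[idx];w=W[idx];lm,wm=l.mean(0),w.mean(0)
    A=(l-lm);B=(w-wm);th=np.arctan2((A[:,0]*B[:,1]-A[:,1]*B[:,0]).sum(),(A*B).sum())
    Rm=np.array([[np.cos(th),-np.sin(th)],[np.sin(th),np.cos(th)]]);o=wm-Rm@lm
    print('stand',o,np.degrees(th),'res',(w-(l@Rm.T+o))[:6].round(3).tolist());print('catch',Rm@[.113,-.025]+o)
E
```

```text
box [0.5278 0.0188]
0.12004035784892543 -74.80096930527915
0.12217205600254817 -164.10829848197247
0.12090220676618432 107.25460345570625
0.12650164496963265 15.512864135022257
[ 0.4299 -0.1087] [ 0.4416 -0.2325] 0.124426474219375
[[ 0.4508 -0.0887]
 [ 0.4076 -0.0918]
 [ 0.4228 -0.2523]
 [ 0.5735 -0.0845]
 [ 0.5896 -0.2366]]
stand [ 0.5197 -0.1551] 95.4291524871381 res [[0.0, -0.0], [-0.0, 0.0]]
catch [ 0.5339 -0.0402]
stand [ 0.5198 -0.1549] 95.39525677751716 res [[-0.0, -0.001], [-0.0, 0.0], [0.0, -0.002], [0.0, 0.002]]
catch [ 0.5341 -0.04  ]
stand [ 0.5187 -0.1544] 95.68066212875269 res [[0.001, -0.001], [0.001, -0.0], [0.002, -0.002], [0.001, 0.002], [-0.002, -0.001], [-0.002, 0.001]]
catch [ 0.5324 -0.0395]
```

View pics/cS.png

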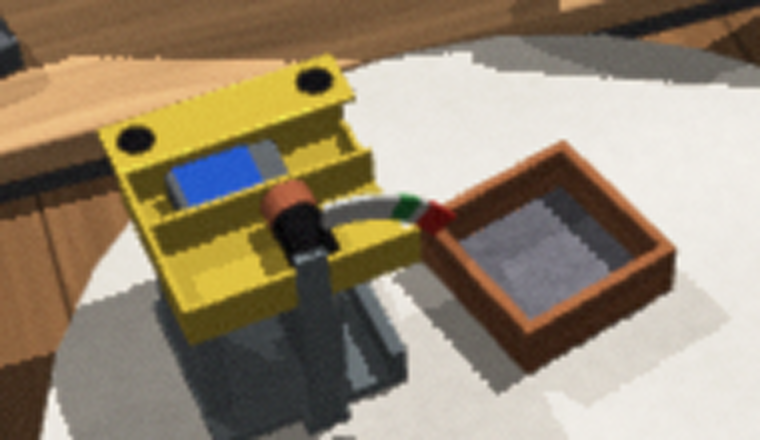

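```bash
python3 -m pendant '[[60,-60,-50,0,-0.15],[60,-120,-105,10,-0.3],[45,-180,-160,20,-0.45],[45,-240,-210,30,-0.6],[45,-300,-260,40,-0.664],[45,-350,-305,50,-0.664],[45,-395,-345,60,-0.664],[45,-429,-373,60,-0.664]]' 15
python3 -m pendant '[[45,0,0,0,0],[45,0,0,0,0]]'
python3 - <<'E'
from geo import *
o=manip.observe();print(o['tool_pos'],o['orientation'],o['clock'],o['gripper_width'])
S=snapshot('scene');W=snapshot('wrist');save(W,'w1')
T=snapshot('top')
q=lambda U,V,x0,y0:((U+.5)/4-.5+x0,(V+.5)/4-.5+y0)
print(tri((S,q(315,80,220,170)),(T,q(400,279,260,140))),tri((S,q(135,140,220,170)),(T,q(581,259,260,140))))
for a,b in[((523,328),(114,107)),((672,245),(270-156+47,270)),((562,146),(318,219)),((440,212),(270,63))][:4]: print('?',tri((S,q(*a,220,170)),(T,q(*b,260,140))))
for y in(.05,.1): pass
print('scaletip',tri((S,q(450,215,220,170)),(T,q(335,52,260,140))))
E
```

```text
clock: 3.25
tool_pos: [0.4604, 0.1326, 0.2394]
orientation: [3.142, 0.001, -2.866]
wrist_force: [-0.9, 0.1, 1.0]
gripper_width: 0.0447
grip_force: 0.0
clock: 3.5
tool_pos: [0.4598, 0.1346, 0.2394]
orientation: [3.141, -0.0, -2.868]
wrist_force: [-0.1, -0.7, -0.5]
gripper_width: 0.0451
grip_force: 0.0
[0.4598 0.1346 0.2394] [ 3.141  -0.0002 -2.8676] 3.5 0.04514483218500881
[ 0.4299 -0.1076  0.143 ] [ 0.4416 -0.232   0.142 ]
? [ 0.5698  0.0456 -0.0064]
? [ 0.4773  0.1022 -0.0605]
? [ 0.495  -0.0083  0.1067]
? [ 0.575  -0.0447  0.144 ]
scaletip [ 0.5852 -0.0663  0.1564]
```

View pics/w1.png

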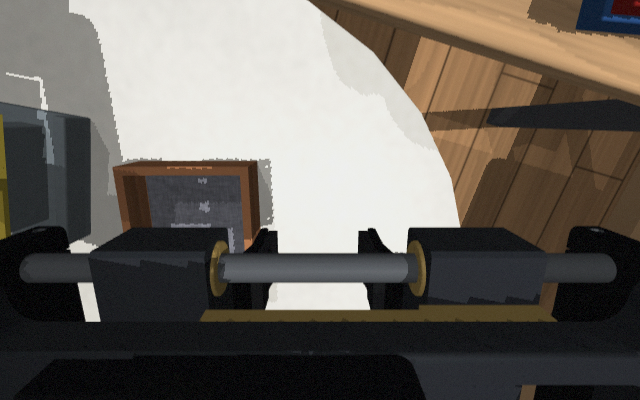

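The wrist view shows the box's robot-side rim from (115,165) to (257,163), with the outer wall running down at x≈250. The fingers are right of it and not yet over the wall.

```bash
python3 - <<'E'
from geo import *
W=snapshot('wrist')
for uv in [(114,165),(257,163),(260,235),(243,235)]: print(uv,atz(W,uv,.045))
for c in [(63,63),(-63,63)]:
    b=np.array([.528,.019]);e=np.radians(105.8);X=np.array([np.cos(e),np.sin(e)]);Y=np.array([-X[1],X[0]])
    w=b+(X*c[0]+Y*c[1])/1e3; print(w,proj(W,[*w,.045]))
o=manip.observe();p=o['tool_pos'];y=o['orientation'][2]
d=np.array([.4927,.0704])-p[:2]
print('dx,dy mm',1e3*(d@[np.cos(y),np.sin(y)]),1e3*(d@[np.sin(y),-np.cos(y)]),p)
E
```

```text
(114, 165) [ 0.4834 -0.0534  0.045 ]
(257, 163) [0.4453 0.0738 0.045 ]
(260, 235) [0.5137 0.0927 0.045 ]
(243, 235) [0.5183 0.0766 0.045 ]
[0.4502 0.0625] [243.92   164.7425]
[ 0.4845 -0.0588] [108.0366 164.5453]
dx,dy mm -14.074963784658502 -72.11785711703185 [0.4594 0.1359 0.2395]
```

```bash
python3 -m pendant '[[45,-7,-35,0,0],[45,-14,-69,0,0],[45,-14,-69,40,0],[45,-14,-69,80,0],[45,-14,-69,100,0],[45,-14,-69,100,0]]'
python3 - <<'E'
from geo import *
W=snapshot('wrist');save(W,'w2')
E
```

```text
clock: 4.45
tool_pos: [0.4905, 0.0731, 0.1377]
orientation: [3.14, -0.004, -2.864]
wrist_force: [-0.2, 0.8, 0.1]
gripper_width: 0.0449
grip_force: 0.0
```

View pics/w2.png

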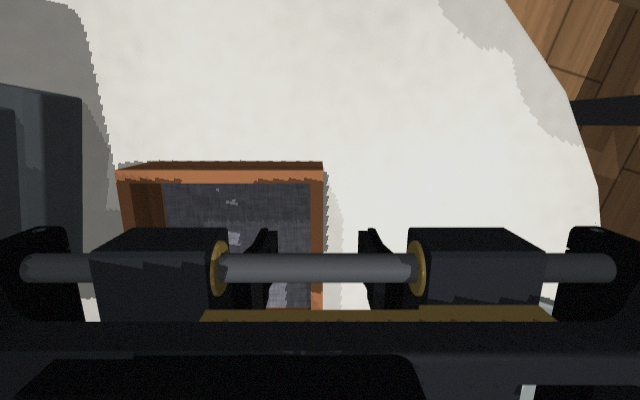

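The outer wall, at column ≈317, lies midway between the fingers at 270 and 365, and the orientation matches. I'll descend and grip.

```bash
python3 -m pendant '[[45,0,0,25,0],[45,0,0,50,0],[45,0,0,50,0],[0,0,0,50,0],[0,0,0,50,0],[0,0,0,50,0],[0,0,0,50,0],[0,0,0,50,0]]' 15
```

```text
clock: 5.5
tool_pos: [0.4922, 0.072, 0.0896]
orientation: [3.141, 0.0, -2.866]
wrist_force: [-1.4, 2.2, 2.6]
gripper_width: 0.0079
grip_force: 15.0
```

```bash
python3 -m pendant '[[0,0,-6,0,0.03],[0,0,-12,0,0.06],[0,0,-19,0,0.09],[0,0,-26,0,0.12],[0,0,-33,0,0.15],[0,0,-40,0,0.18],[0,0,-46,0,0.18],[0,0,-46,0,0.18]]' 15
python3 - <<'E'
from geo import *
T=snapshot('top')
cv2.imwrite('pics/t2.png',cv2.resize(T['frame'][140:240,270:430,::-1],None,fx=4,fy=4,interpolation=cv2.INTER_CUBIC))
E
```

```text
clock: 6.5
tool_pos: [0.5049, 0.0268, 0.0896]
orientation: [-3.141, 0.0, -3.048]
wrist_force: [-0.3, 0.5, 5.0]
gripper_width: 0.008
grip_force: 15.0
```

View pics/t2.png

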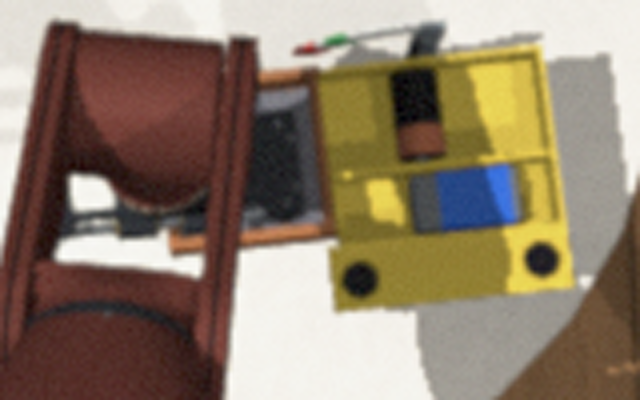

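The box is aligned with the stand. Its rim's outer edges are at about (270,71) and (270,243), and its near end is still short of the foot. I'll check the lateral position.

```bash
python3 - <<'E'
from geo import *
T=snapshot('top')
o=np.array([.5194,-.1548]);e=np.radians(95.5);X=np.array([np.cos(e),np.sin(e)]);Y=np.array([-X[1],X[0]])
for u in [(270,71),(285,69),(270,243),(200,251),(318,90),(325,200)]:
    w=f(T,*u,.045,270,140)-o; print(u,w@X*1e3,w@Y*1e3)
p=manip.observe()['tool_pos'][:2]-o; print('tool',p@X,p@Y)
E
```

```text
(270, 71) 94.99809229790614 -86.97530188675921
(285, 69) 83.76644410847837 -87.24411859989536
(270, 243) 109.62765743771452 40.86918351275216
(200, 251) 161.23195132924607 41.023825346681996
(318, 90) 61.29250138326751 -68.74575773226215
(325, 200) 65.82811958699273 13.705033419244185
tool 0.18212649631285782 -0.0029741678401120526
```

```bash
python3 -m pendant '[[0,-1,-4,0,0],[0,-2,-7,0,0],[0,-2,-10,0,0],[0,-2,-12,0,0],[0,-2,-12,0,0]]' 15
```

```text
clock: 7.22
tool_pos: [0.5076, 0.0181, 0.0896]
orientation: [3.137, 0.0, -3.049]
wrist_force: [-0.8, 16.8, 8.0]
gripper_width: 0.008
grip_force: 15.0
```

```bash
python3 -m pendant '[[40,0,0,0,0],[40,0,0,0,0],[40,0,0,0,0],[40,0,0,-20,0],[40,0,0,-70,0],[40,0,0,-120,0],[40,0,0,-170,0],[20,0,0,-210,0]]'
python3 -m pendant '[[0,0,0,0,0.17],[0,10,-10,0,0.34],[0,20,-20,0,0.51],[0,30,-40,0,0.68],[0,45,-60,0,0.85],[0,60,-80,0,1.02],[0,75,-100,0,1.19],[0,89,-118,0,1.36]]'
python3 -m pendant '[[0,0,0,0,0.17],[0,0,0,0,0.208],[0,0,0,0,0.208]]'
python3 - <<'E'
from geo import *
T=snapshot('top');W=snapshot('wrist');S=snapshot('scene')
o=manip.observe();print(o['tool_pos'],o['orientation'],o['wrist_force'])
a=cv2.resize(T['frame'][140:240,270:430],(480,300));b=cv2.resize(S['frame'][170:280,220:410],(518,300))
cv2.imwrite('pics/c3.png',np.vstack([np.hstack([a,b])[:,:640+160] ])[:,:,::-1])
yw=o['orientation'][2];d=np.array([.4299,-.1085])-o['tool_pos'][:2];print(d@[np.cos(yw),np.sin(yw)],d@[np.sin(yw),-np.cos(yw)])
E
```

```text
clock: 8.22
tool_pos: [0.5078, 0.0153, 0.3015]
orientation: [-3.141, 0.001, -3.047]
wrist_force: [0.5, 0.4, -0.5]
gripper_width: 0.0354
grip_force: 0.0
clock: 9.22
tool_pos: [0.4295, -0.1112, 0.299]
orientation: [-3.141, 0.0, 1.87]
wrist_force: [0.7, -1.0, 0.6]
gripper_width: 0.0006
grip_force: 0.0
clock: 9.6
tool_pos: [0.43, -0.1105, 0.2991]
orientation: [-3.141, 0.0, 1.668]
wrist_force: [0.2, -0.4, -0.5]
gripper_width: 0.0003
grip_force: 0.0
[ 0.4303 -0.1102  0.2992] [-3.1413  0.0001  1.6693] [-0.1391  0.5202 -0.5542]
0.0017078007931200336 -0.00018508361116854056
```

View pics/c3.png

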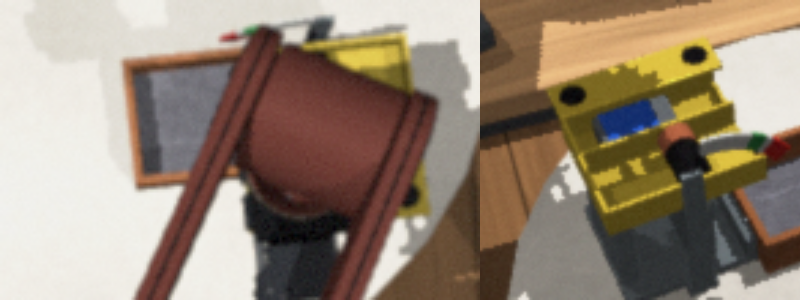

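```bash
python3 -m pendant '[[0,2,0,40,0],[0,2,0,78,0],[0,2,0,84,0],[0,3,0,88,0],[0,4,0,92,0],[0,5,0,96,0],[0,7,0,100,0],[0,7,0,100,0]]'
python3 - <<'E'
from geo import *
o=manip.observe();print(o['tool_pos'],o['orientation'],o['wrist_force'])
S=snapshot('scene')
cv2.imwrite('pics/s4.png',cv2.resize(S['frame'][165:285,220:410,::-1],None,fx=4,fy=4,interpolation=cv2.INTER_CUBIC))
E
```

```text
clock: 10.75
tool_pos: [0.4305, -0.1018, 0.2015]
orientation: [3.139, -0.002, 1.669]
wrist_force: [-3.2, 7.3, 8.6]
gripper_width: 0.0003
grip_force: 4.3
[ 0.4305 -0.1018  0.2015] [ 3.1394 -0.0022  1.6692] [-3.2148  7.3291  8.6378]
```

View pics/s4.png

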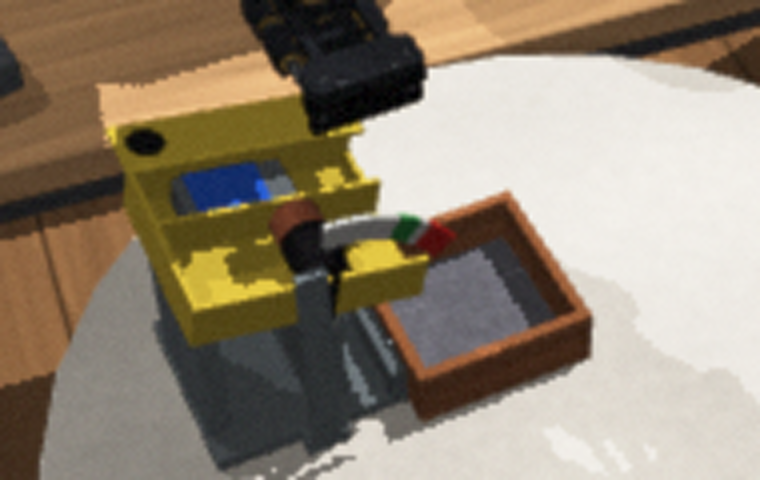

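The tray is tipped about 10°. The rear pad is at (147,142) in the crop and the cell is still on the tray at (295,235). I'll continue and measure the tilt from the rear pad.

```bash
cat > tilt.py <<'E'
from geo import *
S=snapshot('scene')
o=np.array([.5194,-.1548]);e=np.radians(95.5);X=np.array([np.cos(e),np.sin(e)]);Y=np.array([-X[1],X[0]])
def P(th,s=-.07,h=.036,y=.085):
    x=s*np.cos(th)+h*np.sin(th);z=.105-s*np.sin(th)+h*np.cos(th); return proj(S,[*(o+X*x+Y*y),z])
u0=P(np.radians(35)).round().astype(int)
f_=S['frame'].astype(int).sum(2)
a=f_[170:225,240:275]; m=(a<90).astype(np.uint8)
n,l,st,c=cv2.connectedComponentsWithStats(m)
for i in range(1,n):
    if 15<st[i,4]<150:
        u=c[i]+[240,170]
        t=min(np.radians(np.arange(0,50,.5)),key=lambda t:np.hypot(*(P(t)-u)))
        print('pad',u,st[i,4],'tilt',np.degrees(t),'err',np.hypot(*(P(t)-u)))
st=manip.observe();p=np.array(st['tool_pos'][:2])-o
print('tool stand x,y',p@X,p@Y,'tip z',st['tool_pos'][2]-.07,st['wrist_force'],st['clock'])
E
python3 tilt.py
python3 -m pendant '[[0,1,0,3,0],[0,2,0,6,0],[0,2,0,9,0],[0,2,0,12,0],[0,2,0,14,0],[0,2,0,14,0]]'
python3 tilt.py
```

```text
pad [255.8049 200.2195] 41 tilt 12.000000000000002 err 0.1693317216448188
tool stand x,y 0.06100831515941655 0.08334070586495684 tip z 0.13155125719305444 [-2.5081  8.1328  6.994 ] 10.85
clock: 11.6
tool_pos: [0.4301, -0.0981, 0.187]
orientation: [3.14, -0.006, 1.669]
wrist_force: [-2.1, 15.3, 7.2]
gripper_width: 0.0004
grip_force: 7.0
pad [260.8684 194.    ] 38 tilt 28.0 err 0.12727933058896446
tool stand x,y 0.06480944711533515 0.08342326702015401 tip z 0.1170464122976802 [-2.9995 13.1598  7.0889] 11.65
```

```bash
python3 -m pendant '[[0,0,0,2,0],[0,0,0,4,0],[0,0,0,6,0],[0,0,0,6,0],[0,0,0,6,0],[0,0,0,6,0],[0,0,0,6,0],[0,0,0,6,0]]'
python3 tilt.py; python3 - <<'E'
from geo import *
S=snapshot('scene')
cv2.imwrite('pics/s5.png',cv2.resize(S['frame'][165:285,220:410,::-1],None,fx=4,fy=4,interpolation=cv2.INTER_CUBIC))
E
```

```text
clock: 12.65
tool_pos: [0.43, -0.0985, 0.1807]
orientation: [3.14, -0.006, 1.669]
wrist_force: [-0.3, 13.1, 5.1]
gripper_width: 0.001
grip_force: 6.1
pad [263.9697 191.4848] 33 tilt 36.0 err 0.12394130825358098
pad [250.8125 209.9375] 16 tilt 0.0 err 5.481377022967585
tool stand x,y 0.0646538895182488 0.0835875823681232 tip z 0.11066468824999612 [-1.3365 13.6522  5.5329] 12.7
```

View pics/s5.png

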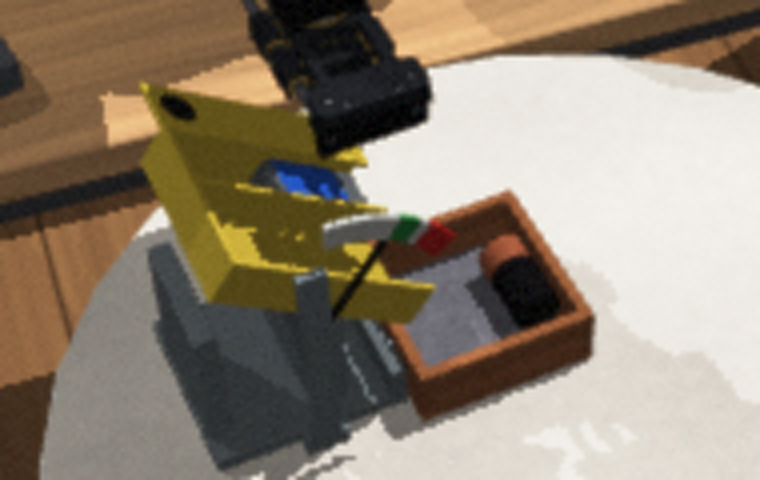

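The tilt is about 35° and the cell lies in the box at (520,280), with the pack still in its bay at (305,180). I'll hold briefly, then lift and move over the rear pad.

```bash
python3 -m pendant '[[0,0,0,0,0],[0,0,0,0,0],[0,0,0,0,0],[0,0,0,-40,0],[0,0,0,-80,0],[0,0,0,-110,0],[0,0,0,-110,0]]'
python3 -m pendant '[[0,-40,0,0,0],[0,-80,0,0,0],[0,-105,0,0,0],[0,-105,0,0,0]]'
python3 tilt.py
```

```text
clock: 13.62
tool_pos: [0.4314, -0.1018, 0.2937]
orientation: [3.134, 0.004, 1.669]
wrist_force: [0.4, -1.0, 0.5]
gripper_width: 0.0004
grip_force: 0.0
clock: 14.12
tool_pos: [0.4395, -0.2068, 0.2888]
orientation: [-3.141, -0.0, 1.666]
wrist_force: [0.3, 0.5, 0.2]
gripper_width: 0.0003
grip_force: 0.0
pad [264.1176 191.4706] 17 tilt 36.0 err 0.04740392043109035
tool stand x,y -0.04302449409115959 0.08447037662869657 tip z 0.21871896642027666 [-0.614  -0.3788  0.3497] 14.175
```

```bash
python3 -m pendant '[[0,2,0,25,0],[0,1,0,35,0],[0,0,0,41,0],[0,-3,0,47,0],[0,-6,0,53,0],[0,-10,0,59,0],[0,-14,0,64,0],[0,-17,0,69,0]]'
python3 -m pendant '[[0,-2,0,3,0],[0,-3,0,6,0],[0,-4,0,8,0],[0,-4,0,9,0],[0,-4,0,9,0]]'
python3 tilt.py
```

```text
clock: 15.18
tool_pos: [0.4426, -0.2238, 0.2222]
orientation: [3.139, 0.004, 1.669]
wrist_force: [-1.1, -2.5, 4.9]
gripper_width: 0.0002
grip_force: 2.5
clock: 15.8
tool_pos: [0.442, -0.2265, 0.2115]
orientation: [3.141, 0.0, 1.669]
wrist_force: [1.3, -2.6, 4.3]
gripper_width: 0.0006
grip_force: 2.3
tool stand x,y -0.06389251615057459 0.0839542569687687 tip z 0.14149039844533592 [ 0.8155 -2.7673  4.4323] 15.85
```

```bash
python3 -m pendant '[[0,0,0,1,0],[0,0,0,2,0],[0,0,0,3,0],[0,0,0,3,0],[0,0,0,3,0]]'
```

```text
clock: 16.48
tool_pos: [0.4421, -0.2267, 0.2109]
orientation: [3.141, 0.001, 1.669]
wrist_force: [-4.9, 1.6, 20.3]
gripper_width: 0.0006
grip_force: 10.2
```

The force has risen to 20 N with z stopped, so the tray is on its hard stop. I'll retreat and check.

```bash
python3 -m pendant '[[0,0,0,-30,0],[0,0,0,-80,0],[0,-20,0,-130,0],[0,-60,0,-160,0],[0,-60,0,-160,0],[0,-60,0,-160,0]]'
python3 tilt.py; python3 - <<'E'
from geo import *
S=snapshot('scene')
cv2.imwrite('pics/s6.png',cv2.resize(S['frame'][165:285,220:410,::-1],None,fx=4,fy=4,interpolation=cv2.INTER_CUBIC))
E
```

```text
clock: 17.23
tool_pos: [0.4469, -0.2851, 0.3661]
orientation: [-3.139, -0.004, 1.669]
wrist_force: [-0.6, 0.5, -0.5]
gripper_width: 0.0006
grip_force: 0.0
pad [253.3438 204.7812] 32 tilt 0.5 err 0.21962482966703473
tool stand x,y -0.12249365835305476 0.08460531876785352 tip z 0.29593055744493724 [-0.3253  0.2797 -0.6672] 17.275
```

View pics/s6.png

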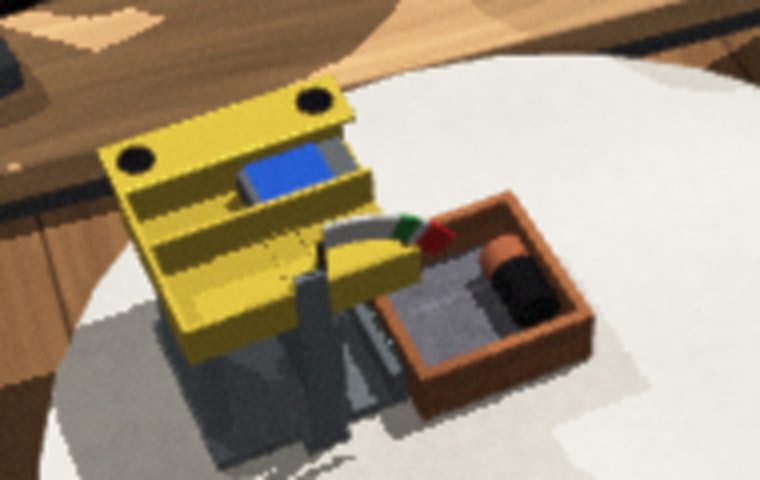

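The tray is level at 0.5°, the pack is in its bay at (300,170), and the cell lies in the box at (520,280). The gripper is clear of everything.

```bash
python3 -c "
from cell import workorder
print(workorder.close_job())"
```

```text
the job is handed in; nothing more can be done
None
```

The job is handed in; the last pictures showed the cell in the box against the stand, the tray back level at about 0.5° and the pack still in its bay, but the hand-in call gave no verdict.

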